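# Load the tube roller from the gravity feeder

## Robot

A 6-joint arm with a two-finger parallel gripper is mounted at the origin on a cart in front of the work surface, level with it; the furniture and walls round the work are solid. World frame = base frame: x ahead of the robot, y to its left, z up, the work surface at z = 0. Lengths are in m, angles in rad, forces in N, time in s.
With the tool pointing down it reaches from about 0.35 to 0.925 m from the base axis. Payload 6.4 kg.
Tool frame: the origin (TCP) lies midway between the tips of the shut fingers; the grasp point (between the pads) lies 19 mm behind it (arm.grip_point_offset is the distance from the TCP to the grasp point, in m); z points along the fingers, y is the line along which they close (so a half turn about z gives the same grasp; the last joint's range is limited). The gripper opens to 85 mm and grips with 20 to 120 N. Pads are 22 mm wide; open, the fingers measure 114 mm over their backs; the gripper's body (76 mm by 85 mm) begins 54 mm behind the grasp point. The pads swing forward as they close: fully open they stand 13 mm farther back than shut.
Start: joints at [-1.471, 0.245, 1.558, -0, 1.339, -0.174], TCP at [0.176, -0.626, 0.231] pointing down, gripper open.
Joint ranges: [-3.13, 3.13], [-1.02, 2.26], [0.13, 2.54], [-0.95, 4.09], [0.21, 2.88], [-2.74, 2.74]. Speed limits (rad/s): [2.57, 2.57, 3.14, 3.14, 3.14, 3.14].

## Interface

Orientations are given as a rotation vector (axis times angle).
In Python, from workcell import readout, imaging, workorder, arm gives the robot as it stands.
- The arm moves only by the tool servo_tool, never from a script. Its argument "steps" is a list that holds one entry, the list of rows, each a list of 7 numbers: the finger opening in mm, from 0 to 85.4, then the shift along the tool's x, y, z in mm, then the turn, a rotation vector about the tool's x, y, z in degrees. A call has 1 to 20 rows; each row shifts and turns the commanded pose from where the row before left it, along the tool's axes as they then stand; what a row does not reach is not made up. A row lasts 1/8 s, in which the tool goes at most 62.5 mm and 10.7 degrees, less where a joint would pass 70% of its speed; a pose out of reach is approached as far as the arm can. A call is refused whole if a number of a shift passes 62.5 or a number of a turn 10.7, either way. A call with a gripper value outside its range is refused whole. The fingers move at their own pace and stop on an object; "grip_force" is the grip in N (left out, the last holds). Time passes only in rows, so rows that do not move let the fingers close. It gives the time, the measured TCP pose, the force, the opening and the grip force at its end, in the units of the state.
- readout.get_state(): the state, without advancing time (a new reading comes with each control period).
- imaging.grab_frame(name): name is "scene" or "top" or "wrist"; returns a dict with "pixels" (420x560x3 uint8, blue, green, red), "depth" (420x560 float32, m along the optical axis (not along the pixel's ray), 0 where there is no reading), "fx", "fy", "cx", "cy" (pixels), "R" (3x3) and "t" (3): a world point X has camera coordinates R X + t; the wrist camera has in their place "mount" (4x4, takes a point from camera to tool coordinates, whose origin is the TCP and whose axes are the flange's). Camera axes: x right, y down, z forward; pixel columns grow to the right and rows downward; lengths in m; the calibration is good to about 2 mm. The wrist camera is an equidistant fisheye: a pixel r from the principal point sees the ray r / f radians off the axis. A picture is of the moment at which its call begins: read the wrist's pose just before it.
- workorder.finish_job(): hands the job in; it is judged then, once.
The state is a dict: "clock": time; "joint_positions": joint angles; "dq": joint speeds; "joint_efforts": joint torques, N m; "eef_pos": TCP position; "orientation": TCP orientation; "wrist_force": force on the tool from outside, world axes, zero at the start; "torque": the same for the moment, N m; "gripper_width": finger opening in m; "grip_force": force on a finger pad.
Only numpy, scipy, OpenCV 4.12 (cv2) and the standard library are available. Lean on these libraries where they do the work, as an engineer would, in place of code of your own. Each camera call takes 0.05 s, during which the arm holds its last target. There are 200 camera calls.

## Task

Get the sample vials mixing: first clear whatever cartons (lilac sealing-film box, pink carton, one or both) were left on the tube roller and set them down flat on the blue mat, not stacked, each with its middle over the mat. Then take the vials one after another from the low ends of the two-lane gravity feeder, letting the next roll down to the stop each time, and lay every one in a groove between the rollers, lying along the rollers and at rest; they are glass, so set them down gently and do not drop them. When all are loaded press the green start button fully down and let go; the cartons must still be on the mat at the end, and the orange-capped bottle and the red-capped tube must not be knocked over.

Things in the scene. Friction and masses are not known exactly. Their poses are not given: they have to be found in the camera images.
- feeder: two-lane gravity feeder: two aluminium tracks on a grey base 190 mm wide, fixed. Origin on the bench midway between the low ends; x points up the tracks, which rise 0.17 rad; y across. In each lane 2 or 3 vials lie along y and roll down to an orange stop. From 26 mm up there are side guides (74 mm across outside) and from 38 mm a clear cover: only the vial at the stop can be taken
- left_lane_end (a point): middle of a vial lying against the stop at the low end of the feeder's left lane (feeder y = 55 mm), 85 mm above the bench. Deck and stop there are 36 mm wide: the vial overhangs by 12 mm a side and both flat ends are free to grip from above; the next vial touches it from behind. The stop's top is 7 mm and the cover 25 mm above the vials' middles
- right_lane_end (a point): middle of a vial lying against the stop at the low end of the feeder's right lane (feeder y = -55 mm), 85 mm above the bench. Deck and stop there are 36 mm wide: the vial overhangs by 12 mm a side and both flat ends are free to grip from above; the next vial touches it from behind. The stop's top is 7 mm and the cover 25 mm above the vials' middles
- roller: white tube roller, 220 x 216 mm, fixed. Origin on the bench under the middle of the roller bed; y along the rollers, -x to the front panel. Four black rollers, 24 mm in diameter, along y at x = -60, -20, 20, 60 mm, tops 74 mm above the bench, usable for |y| up to 90 mm. Three grooves between them at x = -40, 0, 40 mm. They do not turn in this job
- roller_bed (a point): middle of the roller bed at the height of the middle of a vial lying in any groove, 83 mm above the bench; axes as the roller's. Each groove takes two vials end to end, say at y = -52 and 52 mm. Roller tops are 9 mm below this point and the gap between rollers is 16 mm: wider fingertips must stay above the tops
- start (a joint): travel of the green start button, m: 0 up, 0.006 fully down; springs back; about 5 N to press fully down
- start_top (a point): middle of the top of the green start button (28 mm in diameter) on the roller's front panel; pressed straight down
- film_box: pale lilac carton of sealing film, 62 x 108 x 62 mm (x, y, z), 0.21 kg, solid; origin at the centre of its underside. At the start it lies flat on the rollers, underside 74 mm above the bench, or is absent
- pink_carton: plain pink carton, 60 x 45 x 50 mm (x, y, z), 0.12 kg, solid; origin at the centre of its underside. At the start it lies flat on the rollers beside the film box, or is absent; at least one of the two is there
- mat: flat blue mat, 120 x 190 x 3 mm (x, y, z), fixed to the bench; origin at the centre of its underside. A fixed thermal cycler about 0.3 m tall stands beyond its right-hand half (world x over 0.52 m, y over 0.2 m) and another to its left (y over 0.46 m): come to the mat from the robot's side
- vial_0: sample vial 1 of 5 or 6 alike (the fifth or sixth may be absent): white glass jar with an amber band and an orange screw cap, a cylinder 34 mm in diameter and 60 mm long, 60 g, flat ends. Origin at its middle, y along its length (cap at +y); x and z turn with it as it rolls. It lies on its side all the time.
- vial_1: sample vial 2 of 5 or 6 alike (the fifth or sixth may be absent): white glass jar with an amber band and an orange screw cap, a cylinder 34 mm in diameter and 60 mm long, 60 g, flat ends. Origin at its middle, y along its length (cap at +y); x and z turn with it as it rolls. It lies on its side all the time.
- vial_2: sample vial 3 of 5 or 6 alike (the fifth or sixth may be absent): white glass jar with an amber band and an orange screw cap, a cylinder 34 mm in diameter and 60 mm long, 60 g, flat ends. Origin at its middle, y along its length (cap at +y); x and z turn with it as it rolls. It lies on its side all the time.
- vial_3: sample vial 4 of 5 or 6 alike (the fifth or sixth may be absent): white glass jar with an amber band and an orange screw cap, a cylinder 34 mm in diameter and 60 mm long, 60 g, flat ends. Origin at its middle, y along its length (cap at +y); x and z turn with it as it rolls. It lies on its side all the time.
- vial_4: sample vial 5 of 5 or 6 alike (the fifth or sixth may be absent): white glass jar with an amber band and an orange screw cap, a cylinder 34 mm in diameter and 60 mm long, 60 g, flat ends. Origin at its middle, y along its length (cap at +y); x and z turn with it as it rolls. It lies on its side all the time.
- vial_5: sample vial 6 of 5 or 6 alike (the fifth or sixth may be absent): white glass jar with an amber band and an orange screw cap, a cylinder 34 mm in diameter and 60 mm long, 60 g, flat ends. Origin at its middle, y along its length (cap at +y); x and z turn with it as it rolls. It lies on its side all the time.
- red_cap_tube: bystander: standing tube with a red cap, 33 mm in diameter, 112 mm tall; origin at the centre of its underside
- reagent_bottle: bystander: white bottle with an orange cap, 56 mm in diameter, 105 mm tall; origin at the centre of its underside
Mind the look-alikes: they are no part of the job. Leave any black or purple look-alike of the vial_3 alone. What is shaped like the vial_1 but turquoise is not meant.

How it is judged:
On the way, in this order (a step that is already met when the one before it is completed fails the run):
1. the cartons lie flat on the blue mat, released (x of film_box in the frame of mat between -0.055 and 0.055 m and y of film_box in the frame of mat between -0.09 and 0.09 m and height (world z) of each of film_box, pink_carton below 0.012 m and angle between each of film_box, pink_carton's own z axis and vertical below 0.1 rad and linear speed of each of film_box, pink_carton below 0.03 m/s and x of pink_carton in the frame of mat between -0.055 and 0.055 m and y of pink_carton in the frame of mat between -0.09 and 0.09 m and contact force between each of film_box, pink_carton and the fingers below 0.1 N), for 0.2 s.
2. every vial lies at rest in a groove of the tube roller, released (x of vial_0 in the frame of roller_bed between -0.055 and 0.055 m and y of vial_0 in the frame of roller_bed between -0.09 and 0.09 m and z of vial_0 in the frame of roller_bed between -0.006 and 0.006 m and angle between the y axis of each of vial_0, vial_1, vial_2, vial_3, vial_4, vial_5 and the y axis of roller, either way round below 0.2 rad and linear speed of each of vial_0, vial_1, vial_2, vial_3, vial_4, vial_5 below 0.03 m/s and x of vial_1 in the frame of roller_bed between -0.055 and 0.055 m and y of vial_1 in the frame of roller_bed between -0.09 and 0.09 m and z of vial_1 in the frame of roller_bed between -0.006 and 0.006 m and x of vial_2 in the frame of roller_bed between -0.055 and 0.055 m and y of vial_2 in the frame of roller_bed between -0.09 and 0.09 m and z of vial_2 in the frame of roller_bed between -0.006 and 0.006 m and x of vial_3 in the frame of roller_bed between -0.055 and 0.055 m and y of vial_3 in the frame of roller_bed between -0.09 and 0.09 m and z of vial_3 in the frame of roller_bed between -0.006 and 0.006 m and x of vial_4 in the frame of roller_bed between -0.055 and 0.055 m and y of vial_4 in the frame of roller_bed between -0.09 and 0.09 m and z of vial_4 in the frame of roller_bed between -0.006 and 0.006 m and x of vial_5 in the frame of roller_bed between -0.055 and 0.055 m and y of vial_5 in the frame of roller_bed between -0.09 and 0.09 m and z of vial_5 in the frame of roller_bed between -0.006 and 0.006 m and contact force between each of vial_0, vial_1, vial_2, vial_3, vial_4, vial_5 and the fingers below 0.1 N), for 0.2 s.
3. the green start button is pressed fully down (value of joint start above 0.0045 m), for 0.1 s.
At the end, for the whole second after the job is handed in: Every vial lies at rest in a groove (within 6 mm of groove height, 90 mm of mid-roller, 0.2 rad of parallel); each carton rests flat on the mat, its middle within 55 mm (mat x) and 90 mm (mat y); the button was pressed 4.5 mm+ after loading and is up (x of vial_0 in the frame of roller_bed between -0.055 and 0.055 m and y of vial_0 in the frame of roller_bed between -0.09 and 0.09 m and z of vial_0 in the frame of roller_bed between -0.006 and 0.006 m and angle between the y axis of each of vial_0, vial_1, vial_2, vial_3, vial_4, vial_5 and the y axis of roller, either way round below 0.2 rad and linear speed of each of vial_0, vial_1, vial_2, vial_3, vial_4, vial_5, film_box, pink_carton below 0.03 m/s and x of vial_1 in the frame of roller_bed between -0.055 and 0.055 m and y of vial_1 in the frame of roller_bed between -0.09 and 0.09 m and z of vial_1 in the frame of roller_bed between -0.006 and 0.006 m and x of vial_2 in the frame of roller_bed between -0.055 and 0.055 m and y of vial_2 in the frame of roller_bed between -0.09 and 0.09 m and z of vial_2 in the frame of roller_bed between -0.006 and 0.006 m and x of vial_3 in the frame of roller_bed between -0.055 and 0.055 m and y of vial_3 in the frame of roller_bed between -0.09 and 0.09 m and z of vial_3 in the frame of roller_bed between -0.006 and 0.006 m and x of vial_4 in the frame of roller_bed between -0.055 and 0.055 m and y of vial_4 in the frame of roller_bed between -0.09 and 0.09 m and z of vial_4 in the frame of roller_bed between -0.006 and 0.006 m and x of vial_5 in the frame of roller_bed between -0.055 and 0.055 m and y of vial_5 in the frame of roller_bed between -0.09 and 0.09 m and z of vial_5 in the frame of roller_bed between -0.006 and 0.006 m and x of film_box in the frame of mat between -0.055 and 0.055 m and y of film_box in the frame of mat between -0.09 and 0.09 m and height (world z) of each of film_box, pink_carton below 0.012 m and angle between each of film_box, pink_carton's own z axis and vertical below 0.1 rad and x of pink_carton in the frame of mat between -0.055 and 0.055 m and y of pink_carton in the frame of mat between -0.09 and 0.09 m and value of joint start below 0.002 m); the robot touches nothing.
It fails at once if a bystander is knocked over (tilted by more than 0.6 rad) (angle between any of red_cap_tube, reagent_bottle's own z axis and vertical above 0.6 rad).
It fails at once if a vial is dropped or thrown (faster than 0.9 m/s while not held, a fall of more than about 4 cm) ((linear speed of vial_0 above 0.9 m/s and contact force between vial_0 and the fingers below 0.05 N) or (linear speed of vial_1 above 0.9 m/s and contact force between vial_1 and the fingers below 0.05 N) or (linear speed of vial_2 above 0.9 m/s and contact force between vial_2 and the fingers below 0.05 N) or (linear speed of vial_3 above 0.9 m/s and contact force between vial_3 and the fingers below 0.05 N) or (linear speed of vial_4 above 0.9 m/s and contact force between vial_4 and the fingers below 0.05 N) or (linear speed of vial_5 above 0.9 m/s and contact force between vial_5 and the fingers below 0.05 N)).
Of film_box, pink_carton only 1 to 2 are there at a start; the rules pass over those that are not, and their reading is None.
Of vial_4, vial_5 only 1 to 2 are there at a start; the rules pass over those that are not, and their reading is None.
At some moment in a run one of film_box, pink_carton may be knocked a few centimetres aside while the robot is not near it.
It also fails if it takes over 210 s, if anything falls off the work surface, if the arm or the gripper's body presses on something with over 40 N, if the wrist force passes 120 N, or if a joint passes its speed limit or range.

## Working session

There is one attempt and no reset: what is moved stays moved. The work goes in short steps, Python scripts to look and compute and a tool call to move; the robot and the scene stay as the last step left them, time stands still between calls to the robot, and variables do not carry over. Pictures are saved under pics/ and viewed, at most 14 in all, crops included, and the job is handed in when it is done.

Besides the shell and the picture viewer there is one more tool, called after "Call:" by a JSON object that holds its "name" and its "arguments", one argument or row to a line. servo_tool: Moves the arm, as the interface text tells. Its arguments: {"type":"object","properties":{"steps":{"type":"array"},"grip_force":{"type":"number"}},"required":["steps"]}

```bash
ls; mkdir -p pics; cat > h.py <<'E'
import numpy as np, cv2
from workcell import readout, imaging, workorder, arm
from scipy.spatial.transform import Rotation as Ro
def pts(f):
    d=f["depth"]; v,u=np.mgrid[:d.shape[0],:d.shape[1]]
    c=np.stack([(u-f["cx"])/f["fx"]*d,(v-f["cy"])/f["fy"]*d,d],-1)
    return (c-np.array(f["t"]).ravel())@np.array(f["R"])
E
python3 - <<'E'
from h import *
for n in("scene","top"):
    f=imaging.grab_frame(n); cv2.imwrite(f"pics/{n}0.png",f["pixels"]); np.savez(f"{n}0.npz",**f)
    print(n,-np.array(f["R"]).T@np.array(f["t"]).ravel(),f["fx"])
s=readout.get_state(); print({k:np.round(v,3) for k,v in s.items()}, arm.grip_point_offset)
E
```

```text
pics
scene [0.18775258 0.60925555 0.95109762] 425.6136662136412
top [ 0.49420526 -0.02199325  1.25279131] 451.9267862254452
{'clock': np.float64(0.1), 'joint_positions': array([-1.471,  0.246,  1.559,  0.   ,  1.339, -0.174]), 'dq': array([ 0.002, -0.   , -0.002,  0.001,  0.001,  0.001]), 'joint_efforts': array([ 1.0000e-03, -4.3067e+01, -3.2713e+01, -0.0000e+00,  3.0000e-03,
       -0.0000e+00]), 'eef_pos': array([ 0.176, -0.625,  0.23 ]), 'orientation': array([-3.111, -0.429, -0.   ]), 'wrist_force': array([ 0.435, -0.259,  0.239]), 'torque': array([0.048, 0.052, 0.02 ]), 'grip_force': np.float64(0.0), 'gripper_width': np.float64(0.085)} 0.0187
```

View pics/top0.png

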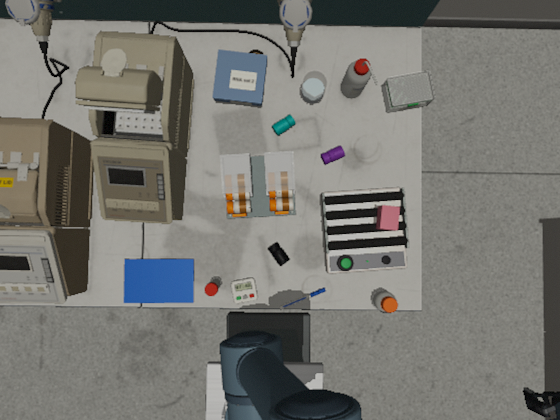

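View pics/scene0.png

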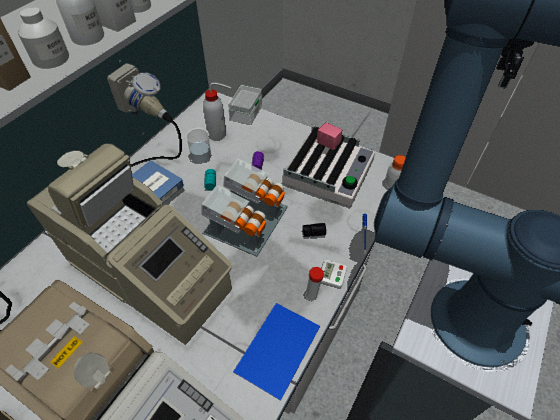

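Top view: mat at (159,281), feeder low ends at (238,210) and (281,208), roller (365,230), pink carton (388,217) with no lilac box on the roller, green button (345,263), red-capped tube (211,289), orange-capped bottle (388,303). The purple (333,155), black (278,254) and turquoise (284,124) vials are decoys. The ones to take are the white/orange vials in the feeder.

```bash
python3 - <<'E'
from h import *
f=dict(np.load("top0.npz")); P=pts(f); im=f["pixels"]; hsv=cv2.cvtColor(im,cv2.COLOR_BGR2HSV)
def comp(name,lo,hi,zr,mn=15):
    m=(cv2.inRange(hsv,lo,hi)>0)&(P[...,2]>zr[0])&(P[...,2]<zr[1])&(P[...,0]>.1)&(P[...,0]<.95)
    n,l,st,c=cv2.connectedComponentsWithStats(m.astype(np.uint8))
    for i in range(1,n):
        if st[i,4]<mn: continue
        q=P[l==i]; r=cv2.minAreaRect((q[:,:2]*1000).astype(np.float32))
        print(name,c[i].round(),st[i,4],"mid",q.mean(0).round(3),"zmax",np.percentile(q[:,2],95).round(3),"rect",np.round(r[0],0),np.round(r[1],0),round(r[2],1))
comp("mat",(105,150,80),(125,255,255),(-.02,.02),500)
comp("pink",(165,50,100),(179,200,255),(.09,.2))
comp("green",(45,100,60),(80,255,255),(.01,.15))
comp("orange",(5,150,120),(18,255,255),(.03,.2))
comp("amber",(5,40,120),(20,149,255),(.03,.2))
comp("red",(0,150,80),(4,255,255),(.03,.2))
comp("feederbase",(0,0,0),(179,255,255),(.005,.03),200)
comp("roller",(0,0,150),(179,60,255),(.03,.09),60)
comp("black",(0,0,0),(179,255,50),(.05,.09),60)
c=cv2.resize(im[140:280,205:425],None,fx=3.6,fy=3.6,interpolation=cv2.INTER_CUBIC); cv2.imwrite("pics/crop1.png",c)
E
```

```text
mat [158. 280.] 2945 mid [0.374 0.293 0.002] zmax 0.007 rect [374. 293.] [118. 188.] 0.7
pink [389. 217.] 417 mid [ 0.55  -0.31   0.124] zmax 0.128 rect [ 551. -310.] [45. 58.] 84.6
green [412. 104.] 21 mid [ 0.862 -0.391  0.051] zmax 0.061 rect [ 863. -394.] [ 5. 33.] 11.7
green [346. 263.] 97 mid [ 0.432 -0.211  0.067] zmax 0.071 rect [ 431. -212.] [28. 27.] 89.6
orange [272. 194.] 38 mid [ 0.606 -0.015  0.103] zmax 0.108 rect [607. -15.] [15. 15.] 0.7
orange [285. 192.] 17 mid [ 0.612 -0.047  0.107] zmax 0.111 rect [612. -47.] [13.  6.] 89.3
orange [229. 197.] 37 mid [0.598 0.095 0.103] zmax 0.109 rect [599.  94.] [12. 15.] 0.7
orange [275. 207.] 108 mid [ 0.574 -0.024  0.094] zmax 0.102 rect [570. -27.] [56. 28.] 48.5
orange [230. 207.] 70 mid [0.572 0.093 0.098] zmax 0.102 rect [574.  92.] [29. 15.] 1.8
orange [285. 204.] 21 mid [ 0.581 -0.049  0.101] zmax 0.104 rect [582. -50.] [10. 13.] 0.9
orange [242. 206.] 23 mid [0.574 0.06  0.101] zmax 0.104 rect [574.  60.] [13. 13.] 0.1
orange [239. 215.] 36 mid [0.553 0.07  0.088] zmax 0.092 rect [553.  71.] [ 6. 34.] 7.4
orange [389. 
[... 1520 characters left out ...]
5 rect [ 586. -258.] [ 17. 204.] 4.8
roller [350. 221.] 262 mid [ 0.543 -0.223  0.046] zmax 0.05 rect [ 543. -224.] [ 15. 127.] 5.3
roller [365. 235.] 411 mid [ 0.506 -0.265  0.046] zmax 0.05 rect [ 506. -263.] [ 15. 206.] 5.1
roller [366. 256.] 653 mid [ 0.451 -0.268  0.046] zmax 0.05 rect [ 442. -270.] [ 61. 214.] 5.0
black [369. 221.] 1366 mid [ 0.544 -0.269  0.072] zmax 0.077 rect [ 544. -262.] [151. 210.] 5.5
black [351. 214.] 405 mid [ 0.561 -0.223  0.072] zmax 0.077 rect [ 562. -223.] [ 21. 135.] 5.0
black [353. 229.] 407 mid [ 0.522 -0.227  0.072] zmax 0.077 rect [ 523. -240.] [ 21. 161.] 4.9
black [344. 262.] 90 mid [ 0.434 -0.207  0.059] zmax 0.064 rect [ 432. -209.] [40. 39.] 72.7
```

View pics/crop1.png

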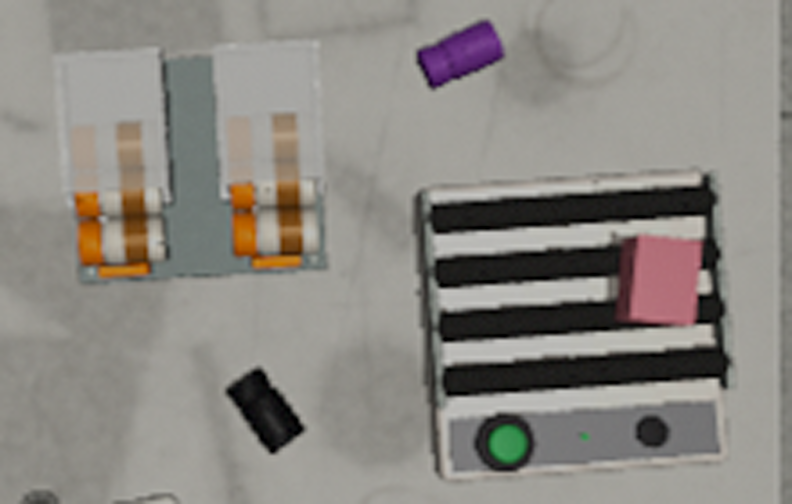

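Top crop: the pink carton sits at the right of the roller, around crop (660,280). Each lane has an orange/white vial at its stop (crop (120,243) and (275,232)), with more behind under the cover. Purple and black decoys lie outside the feeder. Next I'll refine the carton's top face and the vials at the stops.

```bash
python3 - <<'E'
from h import *
f=dict(np.load("top0.npz")); P=pts(f); im=f["pixels"]; hsv=cv2.cvtColor(im,cv2.COLOR_BGR2HSV)
m=(cv2.inRange(hsv,(160,50,60),(179,255,255))>0)&(P[...,2]>.115)&(P[...,2]<.15)
q=P[m];q=q[(q[:,0]<.7)];r=cv2.minAreaRect((q[:,:2]*1000).astype(np.float32));print("pinktop",r,q[:,2].mean())
for nm,yc in(("L",.066),("R",-.04)):
    m=(P[...,2]>.094)&(P[...,2]<.112)&(abs(P[...,1]-yc)<.05)&(P[...,0]>.55)&(P[...,0]<.59)
    q=P[m]; r=cv2.minAreaRect((q[:,:2]*1000).astype(np.float32)); print(nm,len(q),np.round(r[0]),np.round(r[1]),r[2],"y",np.percentile(q[:,1],[1,99]).round(3))
    # crest x as function of y
    for lo,hi in((yc-.03,yc),(yc,yc+.03)):
        s=q[(q[:,1]>lo)&(q[:,1]<hi)]; print("  crest",s[s[:,2]>s[:,2].max()-.003].mean(0).round(4))
g=(P[...,2]>.003)&(P[...,2]<.016)&(P[...,0]>.53)&(P[...,0]<.7)&(P[...,1]>-.1)&(P[...,1]<.13)
# tracks outline at cover height
c=(P[...,2]>.112)&(P[...,2]<.15)&(P[...,0]>.58)&(P[...,0]<.75)&(abs(P[...,1]-.015)<.12)
n,l,st,ce=cv2.connectedComponentsWithStats(c.astype(np.uint8))
for i in range(1,n):
    if st[i,4]>100: q=P[l==i]; r=cv2.minAreaRect((q[:,:2]*1000).astype(np.float32)); print("cover",np.round(r[0]),np.round(r[1]),r[2])
E
```

```text
pinktop ((551.038330078125, -309.5580749511719), (45.84941482543945, 58.58384704589844), 85.70762634277344) 0.12400880922261874
L 243 [574.  73.] [28. 60.] 4.573854923248291 y [0.043 0.102]
  crest [0.5759 0.0537 0.1042]
  crest [0.5749 0.0751 0.1034]
R 195 [579. -37.] [21. 59.] 0.8257685303688049 y [-0.067 -0.008]
  crest [ 0.5858 -0.0535  0.1043]
  crest [ 0.582  -0.0269  0.1031]
cover [664. -31.] [97. 73.] 4.351282119750977
cover [656.  79.] [96. 73.] 4.4365763664245605
```

Call:
{"name": "servo_tool", "arguments": {
  "steps": [
    [[85,0,0,-20,0,0,5.35],[85,0,0,-20,0,0,5.35]]
  ],
  "grip_force": 30
}}

```text
clock: 0.35
eef_pos: [0.1757, -0.6253, 0.2708]
orientation: [-3.137, -0.132, 0.0]
wrist_force: [-0.2, -0.3, -0.0]
gripper_width: 0.085
grip_force: 0.0
```

```bash
cat >> h.py <<'E'
def go(x,y,z,yaw=None):
    "shift in tool axes (mm, after turning first) and turn about tool z (deg) to reach x,y,z,yaw with the tool down"
    s=readout.get_state(); R=Ro.from_rotvec(s["orientation"]).as_matrix(); p=np.array(s["eef_pos"])
    cur=np.degrees(np.arctan2(R[1,0],R[0,0])); yaw=cur if yaw is None else yaw
    a=np.radians(yaw); T=np.array([[np.cos(a),np.sin(a),0],[np.sin(a),-np.cos(a),0],[0,0,-1]])
    print("at",p.round(4),"yaw %.1f tilt %.2f"%(cur,np.degrees(np.arccos(-R[2,2]))),"turn %.1f"%(cur-yaw),"shift",(T.T@(np.array([x,y,z])-p)*1000).round(1))
E
python3 - <<'E'
from h import *
go(.551,-.3096,.20,-4.3)
E
```

```text
at [ 0.1757 -0.6253  0.2708] yaw 4.8 tilt 0.11 turn 9.1 shift [ 350.6 -342.9   70.8]
```

Call:
{"name": "servo_tool", "arguments": {
  "steps": [
    [[85,0,0,0,0,0,9.1],[85,35,-34.3,0,0,0,0],[85,35,-34.3,0,0,0,0],[85,35,-34.3,0,0,0,0],[85,35,-34.3,0,0,0,0],[85,35,-34.3,0,0,0,0],[85,35,-34.3,0,0,0,0],[85,35,-34.3,0,0,0,0],[85,35,-34.3,0,0,0,0],[85,35,-34.3,0,0,0,0],[85,35,-34.3,0,0,0,0],[85,0,0,0,0,0,0],[85,0,0,0,0,0,0]]
  ]
}}

```text
clock: 1.98
eef_pos: [0.5491, -0.3088, 0.2707]
orientation: [-3.139, 0.112, 0.002]
wrist_force: [0.0, -0.4, 0.2]
gripper_width: 0.0851
grip_force: 0.0
```

```bash
python3 - <<'E'
from h import *
go(.551,-.3096,.084,-4.3)
f=imaging.grab_frame("wrist"); cv2.imwrite("pics/w1.png",f["pixels"]); print(np.round(f["mount"],3),f["fx"],f["cx"],f["cy"])
E
```

```text
at [ 0.5491 -0.3088  0.2707] yaw -4.1 tilt 0.06 turn 0.2 shift [  2.    0.7 186.7]
[[-0.    -0.955 -0.297  0.075]
 [ 1.    -0.001  0.     0.   ]
 [-0.001 -0.297  0.955 -0.143]
 [ 0.     0.     0.     1.   ]] 325.19226210127806 280.2689238340395 209.0091602463553
```

View pics/w1.png

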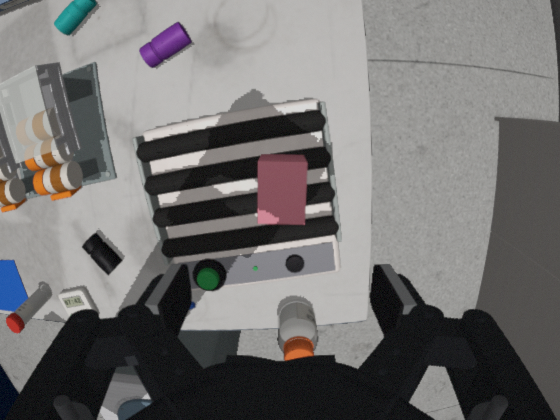

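The wrist view shows the carton at (283,188), square to the fingers. The right lane holds three vials, at (57,180), (47,152) and (40,125). Next I descend and grip.

Call:
{"name": "servo_tool", "arguments": {
  "steps": [
    [[85,2,0.7,50,0,0,0],[85,0,0,50,0,0,0],[85,0,0,45,0,0,0],[85,0,0,25,0,0,0],[85,0,0,15,0,0,0],[85,0,0,0,0,0,0],[40,0,0,0,0,0,0],[40,0,0,0,0,0,0],[40,0,0,0,0,0,0],[40,0,0,0,0,0,0],[40,0,0,0,0,0,0],[40,0,0,0,0,0,0],[40,0,0,-10,0,0,0],[40,0,0,-40,0,0,0],[40,0,0,-50,0,0,0],[40,0,0,-50,0,0,0],[40,0,0,0,0,0,0]]
  ],
  "grip_force": 35
}}

```text
clock: 4.15
eef_pos: [0.5534, -0.3111, 0.2423]
orientation: [3.134, -0.112, 0.012]
wrist_force: [0.1, 0.4, -1.9]
gripper_width: 0.0451
grip_force: 36.0
```

```bash
python3 - <<'E'
from h import *
go(.374,.293,.234,0)
E
```

```text
at [ 0.5534 -0.3111  0.2423] yaw -4.1 tilt 0.57 turn -4.1 shift [-179.4 -604.1    8.3]
```

Call:
{"name": "servo_tool", "arguments": {
  "steps": [
    [[40,0,0,0,0,0,-4.1],[40,-15,-50,0,0,0,0],[40,-15,-50,0,0,0,0],[40,-15,-50,0,0,0,0],[40,-15,-50,0,0,0,0],[40,-15,-50,0,0,0,0],[40,-15,-50,0,0,0,0],[40,-15,-50,0,0,0,0],[40,-15,-50,0,0,0,0],[40,-15,-50,0,0,0,0],[40,-15,-50,0,0,0,0],[40,-15,-50,0,0,0,0],[40,-15,-50,0,0,0,0],[40,0,0,0,0,0,0],[40,0,0,40,0,0,0],[40,0,0,50,0,0,0],[40,0,0,50,0,0,0],[40,0,0,40,0,0,0],[40,0,0,20,0,0,0],[40,0,0,0,0,0,0]]
  ]
}}

```text
clock: 6.65
eef_pos: [0.3696, 0.2886, 0.034]
orientation: [3.139, -0.002, -0.008]
wrist_force: [-0.3, -0.1, -0.6]
gripper_width: 0.0443
grip_force: 36.4
```

```bash
python3 - <<'E'
from h import *
go(.374,.293,.02,0)
f=imaging.grab_frame("wrist"); cv2.imwrite("pics/w2.png",f["pixels"])
E
```

```text
at [0.3696 0.2886 0.034 ] yaw -0.1 tilt 0.34 turn -0.1 shift [ 4.4 -4.4 14. ]
```

View pics/w2.png

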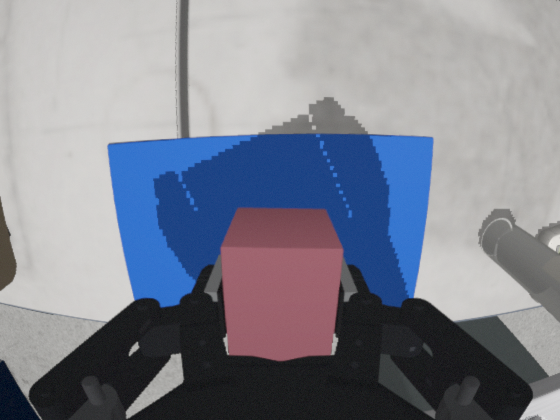

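The wrist view shows the carton held over the middle of the mat at (282,280), so I lower it in small steps.

Call:
{"name": "servo_tool", "arguments": {
  "steps": [
    [[40,4,-4,6,0,0,0],[40,0,0,4,0,0,0],[40,0,0,2,0,0,0],[40,0,0,0,0,0,0]]
  ]
}}

```text
clock: 7.2
eef_pos: [0.3754, 0.2944, 0.0243]
orientation: [3.142, -0.0, -0.0]
wrist_force: [1.1, -1.1, -1.2]
gripper_width: 0.0445
grip_force: 36.4
```

Call:
{"name": "servo_tool", "arguments": {
  "steps": [
    [[40,0,0,2.5,0,0,0],[40,0,0,2,0,0,0],[40,0,0,0,0,0,0]]
  ]
}}

```text
clock: 7.58
eef_pos: [0.3753, 0.2943, 0.0196]
orientation: [3.141, -0.0, -0.001]
wrist_force: [0.2, -0.3, -1.1]
gripper_width: 0.0445
grip_force: 36.4
```

Call:
{"name": "servo_tool", "arguments": {
  "steps": [
    [[40,0,0,1.5,0,0,0],[40,0,0,1,0,0,0],[40,0,0,0,0,0,0]]
  ]
}}

```text
clock: 7.95
eef_pos: [0.3755, 0.2944, 0.0172]
orientation: [3.142, -0.0, -0.0]
wrist_force: [0.1, -0.2, -1.4]
gripper_width: 0.0447
grip_force: 36.4
```

Call:
{"name": "servo_tool", "arguments": {
  "steps": [
    [[40,0,0,1.5,0,0,0],[40,0,0,1,0,0,0],[40,0,0,0,0,0,0]]
  ]
}}

```text
clock: 8.32
eef_pos: [0.3756, 0.2945, 0.0169]
orientation: [3.14, 0.0, -0.003]
wrist_force: [-9.1, -5.9, 21.7]
gripper_width: 0.0447
grip_force: 39.1
```

Call:
{"name": "servo_tool", "arguments": {
  "steps": [
    [[40,0,0,-2,0,0,0],[60,0,0,0,0,0,0],[85,0,0,0,0,0,0],[85,0,0,0,0,0,0],[85,0,0,-10,0,0,0],[85,0,0,-50,0,0,0],[85,0,0,-60,0,0,0],[85,0,0,-60,0,0,0],[85,0,0,0,0,0,0],[85,0,0,0,0,0,0]]
  ],
  "grip_force": 30
}}

```text
clock: 9.57
eef_pos: [0.3752, 0.2943, 0.1967]
orientation: [3.142, -0.0, -0.0]
wrist_force: [0.4, 0.2, -0.7]
gripper_width: 0.085
grip_force: 0.0
```

```bash
python3 - <<'E'
from h import *
go(.574,.073,.2,4.4)
f=imaging.grab_frame("wrist"); cv2.imwrite("pics/w3.png",f["pixels"])
E
```

```text
at [0.3752 0.2943 0.1967] yaw -0.0 tilt 0.01 turn -4.4 shift [181.2 235.9  -3.3]
```

View pics/w3.png

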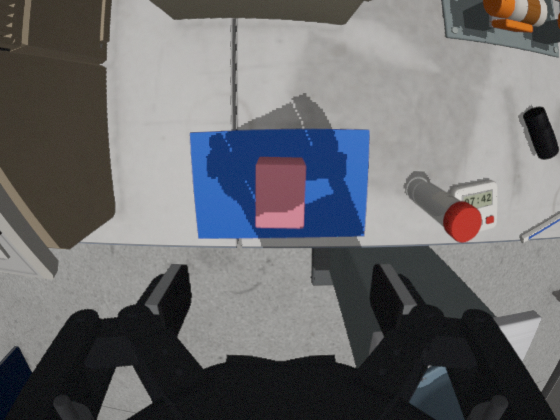

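The carton sits flat on the mat, at (280,192) in the wrist view. Next is the left lane.

Call:
{"name": "servo_tool", "arguments": {
  "steps": [
    [[85,0,0,0,0,0,-4.4],[85,0,50,0,0,0,0],[85,0,50,0,0,0,0],[85,0,50,0,0,0,0],[85,0,50,0,0,0,0],[85,36,10,0,0,0,0],[85,36,10,0,0,0,0],[85,36,10,0,0,0,0],[85,36,6,0,0,0,0],[85,0,0,0,0,0,0],[85,0,0,0,0,0,0],[85,0,0,0,0,0,0]]
  ]
}}

```text
clock: 11.12
eef_pos: [0.536, 0.0704, 0.1961]
orientation: [-3.139, -0.121, 0.002]
wrist_force: [0.6, -0.3, 0.3]
gripper_width: 0.0854
grip_force: 0.0
```

```bash
python3 - <<'E'
from h import *
go(.574,.073,.077,4.4)
f=imaging.grab_frame("wrist"); cv2.imwrite("pics/w4.png",f["pixels"])
E
```

```text
at [0.536  0.0704 0.1961] yaw 4.4 tilt 0.09 turn 0.0 shift [ 38.1   0.3 119.1]
```

View pics/w4.png

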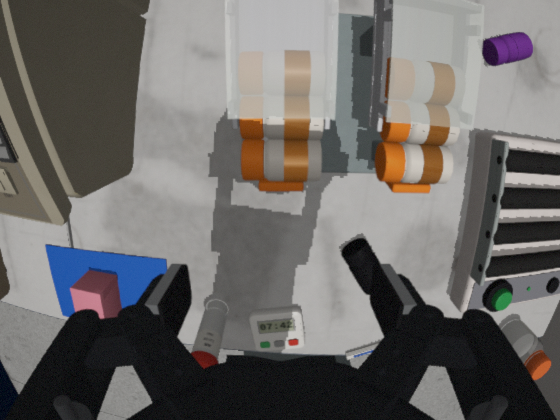

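The wrist view shows six vials, three per lane. The left stop vial spans (240–321,160), centred on the tool axis at column 280. I descend on it.

Call:
{"name": "servo_tool", "arguments": {
  "steps": [
    [[85,19,0.3,0,0,0,0],[85,19,0,0,0,0,0],[85,0,0,40,0,0,0],[85,0,0,40,0,0,0],[85,0,0,25,0,0,0],[85,0,0,14,0,0,0],[85,0,0,0,0,0,0],[85,0,0,0,0,0,0]]
  ]
}}

```text
clock: 12.18
eef_pos: [0.576, 0.0727, 0.0793]
orientation: [3.139, 0.12, 0.004]
wrist_force: [0.8, -0.3, 0.5]
gripper_width: 0.0846
grip_force: 0.0
```

```bash
python3 - <<'E'
from h import *
go(.574,.073,.077,4.4)
f=imaging.grab_frame("scene"); cv2.imwrite("pics/s1.png",cv2.resize(f["pixels"][120:260,180:380],None,fx=4,fy=4))
E
```

```text
at [0.576  0.0727 0.0793] yaw 4.4 tilt 0.14 turn -0.0 shift [-2.  -0.4  2.3]
```

View pics/s1.png

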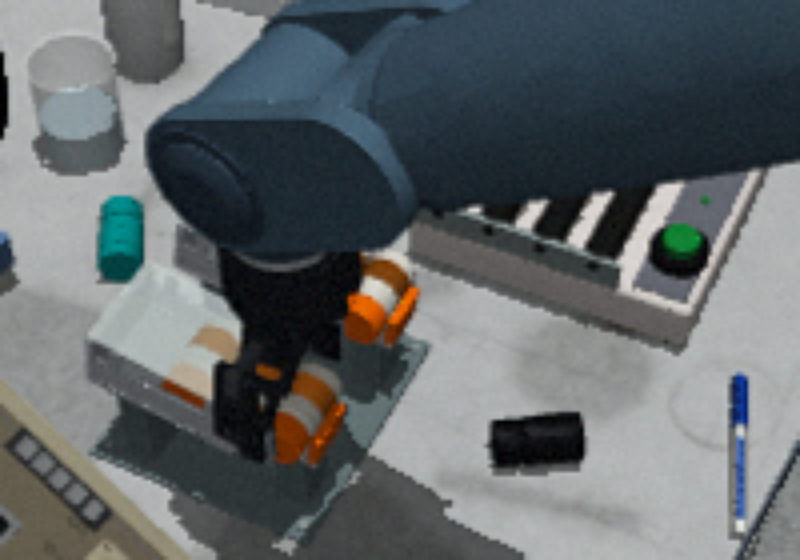

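The scene crop shows the near finger at crop (240,410) and the vial cap at crop (293,435). I'll use depth to check whether the finger sits too far up the track.

```bash
python3 - <<'E'
from h import *
f=imaging.grab_frame("scene"); P=pts(f); g=f["pixels"].max(-1); hsv=cv2.cvtColor(f["pixels"],cv2.COLOR_BGR2HSV)
m=(g<50)&(P[...,1]>.09)&(P[...,1]<.16)&(P[...,2]>.06)&(P[...,2]<.2)&(abs(P[...,0]-.57)<.08)
q=P[m]
for z in np.arange(.07,.18,.01):
    s=q[abs(q[:,2]-z)<.005]
    if len(s): print(z.round(2),len(s),"x",np.percentile(s[:,0],[3,97]).round(3),"y",np.percentile(s[:,1],[3,97]).round(3))
o=cv2.inRange(hsv,(5,150,100),(18,255,255))>0
s=P[o&(P[...,1]>.095)&(P[...,1]<.12)&(P[...,0]>.54)&(P[...,0]<.64)&(P[...,2]>.06)]
print("cap end pts",len(s),np.percentile(s,[3,50,97],axis=0).round(3))
E
```

```text
0.1 8 x [0.567 0.58 ] y [0.125 0.129]
0.11 11 x [0.563 0.577] y [0.117 0.13 ]
0.12 8 x [0.563 0.568] y [0.116 0.13 ]
0.13 3 x [0.562 0.567] y [0.124 0.128]
0.14 29 x [0.56  0.579] y [0.114 0.147]
0.15 63 x [0.56  0.581] y [0.104 0.148]
0.16 55 x [0.557 0.583] y [0.097 0.146]
0.17 63 x [0.559 0.581] y [0.091 0.145]
cap end pts 59 [[0.558 0.095 0.075]
 [0.566 0.103 0.096]
 [0.633 0.109 0.104]]
```

The finger is centred on the vial in x, and open tips sit near z 0.095. I lower 5 mm and close.

Call:
{"name": "servo_tool", "arguments": {
  "steps": [
    [[85,-1.5,0,5,0,0,0],[85,0,0,0,0,0,0],[50,0,0,0,0,0,0],[50,0,0,0,0,0,0],[50,0,0,0,0,0,0],[50,0,0,0,0,0,0],[50,0,0,0,0,0,0]]
  ],
  "grip_force": 30
}}

```text
clock: 13.15
eef_pos: [0.5738, 0.0725, 0.0731]
orientation: [3.139, 0.12, 0.001]
wrist_force: [-0.0, -1.0, 3.1]
gripper_width: 0.0597
grip_force: 32.4
```

Call:
{"name": "servo_tool", "arguments": {
  "steps": [
    [[50,0,0,-4,0,0,0],[50,0,0,-5,0,0,0],[50,-1.5,0,-7,0,0,0],[50,-1.5,0,-7,0,0,0],[50,0,0,-25,0,0,0],[50,0,0,-40,0,0,0],[50,0,0,-10,0,0,0],[50,0,0,0,0,0,0],[50,0,0,0,0,0,0]]
  ]
}}

```text
clock: 14.28
eef_pos: [0.5695, 0.0724, 0.169]
orientation: [-3.139, -0.12, 0.005]
wrist_force: [-1.2, 0.1, -1.2]
gripper_width: 0.0594
grip_force: 32.6
```

```bash
cat >> h.py <<'E'
def slot(gx,gy,z):
    a=np.radians(4.9); c,s=np.cos(a),np.sin(a); go(.546+c*gx-s*gy,-.261+s*gx+c*gy,z,4.9)
E
python3 - <<'E'
from h import *
slot(.04,.052,.073)
f=imaging.grab_frame("wrist"); cv2.imwrite("pics/w5.png",f["pixels"])
E
```

```text
at [0.5695 0.0724 0.169 ] yaw 4.4 tilt 0.17 turn -0.5 shift [-11.9 278.2  96. ]
```

View pics/w5.png

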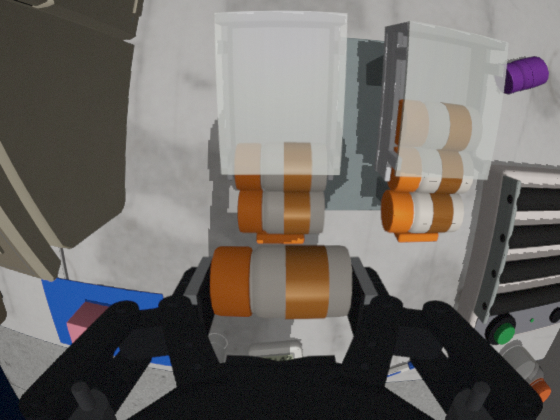

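The vial is held at (280,282) and the next has rolled to the stop at (281,213). I carry it to the roller.

Call:
{"name": "servo_tool", "arguments": {
  "steps": [
    [[50,0,0,0,0,0,-0.5],[50,-2,46.5,0,0,0,0],[50,-2,46.5,0,0,0,0],[50,-2,46.5,0,0,0,0],[50,-2,46.5,0,0,0,0],[50,-2,46.5,0,0,0,0],[50,-2,46.5,0,0,0,0],[50,0,0,0,0,0,0],[50,0,0,0,0,0,0],[50,0,0,30,0,0,0],[50,0,0,30,0,0,0],[50,0,0,18,0,0,0],[50,0,0,6,0,0,0],[50,0,0,0,0,0,0],[50,0,0,0,0,0,0]]
  ]
}}

```text
clock: 16.2
eef_pos: [0.5833, -0.207, 0.0882]
orientation: [3.137, 0.134, 0.003]
wrist_force: [-0.1, 0.4, -1.4]
gripper_width: 0.0593
grip_force: 32.7
```

```bash
python3 - <<'E'
from h import *
slot(.04,.052,.073)
f=imaging.grab_frame("wrist"); cv2.imwrite("pics/w6.png",f["pixels"])
E
```

```text
at [ 0.5833 -0.207   0.0882] yaw 4.9 tilt 0.13 turn -0.0 shift [-1.7 -1.4 15.2]
```

View pics/w6.png

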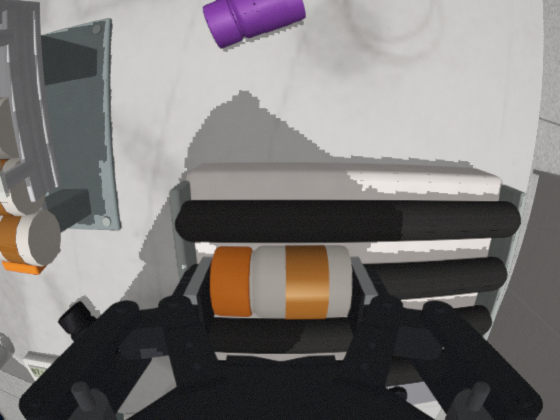

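The vial sits over the far groove, between the rollers at rows 220 and 275. I lower gently.

Call:
{"name": "servo_tool", "arguments": {
  "steps": [
    [[50,-1.5,-1,6,0,0,0],[50,0,0,4,0,0,0],[50,0,0,2,0,0,0],[50,0,0,0,0,0,0]]
  ]
}}

```text
clock: 16.75
eef_pos: [0.5807, -0.2057, 0.0745]
orientation: [-3.138, -0.134, 0.001]
wrist_force: [-0.8, 0.0, 0.3]
gripper_width: 0.0593
grip_force: 32.8
```

Call:
{"name": "servo_tool", "arguments": {
  "steps": [
    [[50,0,0,1.5,0,0,0],[50,0,0,1,0,0,0],[50,0,0,0,0,0,0]]
  ]
}}

```text
clock: 17.12
eef_pos: [0.5808, -0.2057, 0.0722]
orientation: [-3.139, -0.134, 0.0]
wrist_force: [0.1, 1.1, -0.2]
gripper_width: 0.0591
grip_force: 32.8
```

Call:
{"name": "servo_tool", "arguments": {
  "steps": [
    [[50,0,0,1,0,0,0],[50,0,0,0,0,0,0]]
  ]
}}

```text
clock: 17.38
eef_pos: [0.581, -0.2058, 0.072]
orientation: [3.139, 0.134, -0.0]
wrist_force: [-3.0, 1.6, 4.9]
gripper_width: 0.0597
grip_force: 33.3
```

Call:
{"name": "servo_tool", "arguments": {
  "steps": [
    [[62,0,0,-0.8,0,0,0],[66,0,0,0,0,0,0],[74,0,0,0,0,0,0],[74,0,0,0,0,0,0],[74,0,0,-10,0,0,0],[74,0,0,-30,0,0,0],[80,0,0,-50,0,0,0],[80,0,0,-20,0,0,0],[80,0,0,0,0,0,0]]
  ]
}}

```text
clock: 18.5
eef_pos: [0.5817, -0.2062, 0.184]
orientation: [3.137, 0.134, 0.005]
wrist_force: [0.5, 0.7, -0.7]
gripper_width: 0.0801
grip_force: 0.0
```

```bash
python3 - <<'E'
from h import *
go(.582,-.0367,.074,4.4)
f=imaging.grab_frame("wrist"); cv2.imwrite("pics/w7.png",f["pixels"])
E
```

```text
at [ 0.5817 -0.2062  0.184 ] yaw 4.9 tilt 0.22 turn 0.5 shift [  13.3 -169.   110. ]
```

View pics/w7.png

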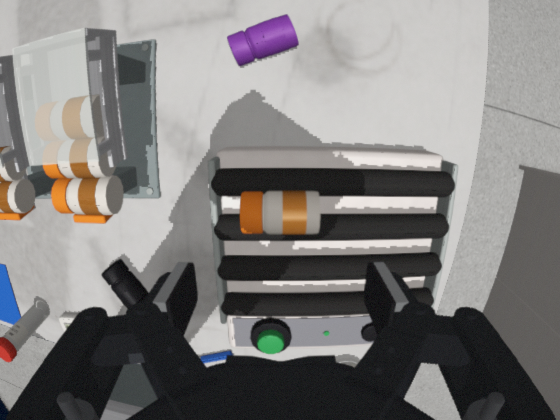

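The vial lies in the far groove at (280,212), parallel to the rollers. Now the right lane.

Call:
{"name": "servo_tool", "arguments": {
  "steps": [
    [[85,0,0,0,0,0,0.5],[85,3.3,-42,0,0,0,0],[85,3.3,-42,0,0,0,0],[85,3.3,-42,0,0,0,0],[85,3.3,-43,0,0,0,0],[85,0,0,0,0,0,0],[85,0,0,40,0,0,0],[85,0,0,30,0,0,0],[85,0,0,0,0,0,0],[85,0,0,0,0,0,0]]
  ]
}}

```text
clock: 19.8
eef_pos: [0.5815, -0.0369, 0.1127]
orientation: [3.139, 0.119, 0.001]
wrist_force: [0.1, -0.5, 0.2]
gripper_width: 0.0849
grip_force: 0.0
```

```bash
python3 - <<'E'
from h import *
go(.5820,-.0370,.0735,4.4)
f=imaging.grab_frame("wrist"); cv2.imwrite("pics/w8.png",f["pixels"])
# ends of the stop vial along the tool's y: orange cap / white extents from the fisheye picture at vial height
im=f["pixels"]; hsv=cv2.cvtColor(im,cv2.COLOR_BGR2HSV)
o=cv2.inRange(hsv,(5,120,90),(20,255,255)); n,l,st,c=cv2.connectedComponentsWithStats(o)
for i in range(1,n):
    if st[i,4]>150: print(st[i],c[i].round())
E
```

```text
at [ 0.5815 -0.0369  0.1127] yaw 4.3 tilt 0.04 turn -0.1 shift [ 0.5  0.1 39.2]
[  44  207   44   60 1193] [ 67. 236.]
[  83  207   56   74 2002] [108. 246.]
[ 220  208  102   79 5041] [273. 246.]
[ 481  237   33   47 1053] [499. 261.]
[523 239  24  41 581] [536. 258.]
```

Call:
{"name": "servo_tool", "arguments": {
  "steps": [
    [[85,0,0,20,0,0,0],[85,0,0,13,0,0,0],[85,0,0,6,0,0,0],[85,0,0,0,0,0,0],[50,0,0,0,0,0,0],[50,0,0,0,0,0,0],[50,0,0,0,0,0,0],[50,0,0,0,0,0,0],[50,0,0,0,0,0,0]]
  ]
}}

```text
clock: 20.98
eef_pos: [0.5817, -0.0363, 0.0739]
orientation: [3.139, 0.12, 0.002]
wrist_force: [-0.4, 0.2, 4.8]
gripper_width: 0.0591
grip_force: 32.6
```

Call:
{"name": "servo_tool", "arguments": {
  "steps": [
    [[50,0,0,-4,0,0,0],[50,0,0,-5,0,0,0],[50,-1.5,0,-7,0,0,0],[50,-1.5,0,-7,0,0,0],[50,0,0,-25,0,0,0],[50,0,0,-40,0,0,0],[50,0,0,-10,0,0,-0.5],[50,-2,45.5,0,0,0,0],[50,-2,45.5,0,0,0,0],[50,-2,45.5,0,0,0,0],[50,-2,45.5,0,0,0,0],[50,-2,45.5,0,0,0,0],[50,-2,45.5,0,0,0,0],[50,0,0,0,0,0,0],[50,0,0,0,0,0,0],[50,0,0,30,0,0,0],[50,0,0,30,0,0,0],[50,0,0,20,0,0,0],[50,0,0,5,0,0,0],[50,0,0,0,0,0,0]]
  ]
}}

```text
clock: 23.48
eef_pos: [0.5897, -0.3093, 0.0866]
orientation: [3.138, 0.135, 0.001]
wrist_force: [-0.1, -0.0, 0.5]
gripper_width: 0.0594
grip_force: 33.0
```

```bash
python3 - <<'E'
from h import *
slot(.04,-.052,.0735)
E
```

```text
at [ 0.5897 -0.3093  0.0866] yaw 4.9 tilt 0.03 turn 0.0 shift [ 0.6  0.1 13.1]
```

Call:
{"name": "servo_tool", "arguments": {
  "steps": [
    [[50,0.5,0,7,0,0,0],[50,0,0,4,0,0,0],[50,0,0,1.5,0,0,0],[50,0,0,0,0,0,0],[50,0,0,0,0,0,0]]
  ]
}}

```text
clock: 24.1
eef_pos: [0.59, -0.3096, 0.0738]
orientation: [3.139, 0.134, 0.0]
wrist_force: [0.6, -0.1, -0.2]
gripper_width: 0.0591
grip_force: 33.0
```

Now I lower 1 mm, release and rise.

Call:
{"name": "servo_tool", "arguments": {
  "steps": [
    [[50,0,0,1,0,0,0],[50,0,0,0,0,0,0],[62,0,0,0,0,0,0],[66,0,0,0,0,0,0],[74,0,0,0,0,0,0],[74,0,0,0,0,0,0],[74,0,0,-10,0,0,0],[74,0,0,-30,0,0,0],[80,0,0,-50,0,0,0],[80,0,0,-15,0,0,0],[80,0,0,0,0,0,0]]
  ]
}}

```text
clock: 25.48
eef_pos: [0.5905, -0.31, 0.1794]
orientation: [3.137, 0.134, 0.004]
wrist_force: [-0.1, -0.3, -0.9]
gripper_width: 0.08
grip_force: 0.0
```

```bash
python3 - <<'E'
from h import *
go(.574,.0725,.0735,4.4)
f=imaging.grab_frame("wrist"); cv2.imwrite("pics/w9.png",f["pixels"])
hsv=cv2.cvtColor(f["pixels"],cv2.COLOR_BGR2HSV)
o=cv2.inRange(hsv,(5,120,90),(20,255,255)); n,l,st,c=cv2.connectedComponentsWithStats(o)
for i in range(1,n):
    if st[i,4]>150: print(st[i],c[i].round())
E
```

```text
at [ 0.5905 -0.31    0.1794] yaw 4.9 tilt 0.18 turn 0.5 shift [  12.9 -382.6  105.9]
[  0 177  30  46 473] [  7. 205.]
[239 193  24  43 956] [251. 214.]
[111 194  27  40 739] [123. 214.]
[146 195  26  40 831] [158. 215.]
[283 194  24  42 998] [294. 215.]
```

Both vials lie in line in the far groove (row 215). Back to the left lane.

Call:
{"name": "servo_tool", "arguments": {
  "steps": [
    [[85,0,0,0,0,0,0.5],[85,1.6,-47.8,0,0,0,0],[85,1.6,-47.8,0,0,0,0],[85,1.6,-47.8,0,0,0,0],[85,1.6,-47.8,0,0,0,0],[85,1.6,-47.8,0,0,0,0],[85,1.6,-47.8,0,0,0,0],[85,1.6,-47.8,0,0,0,0],[85,1.6,-47.8,0,0,0,0],[85,0,0,0,0,0,0],[85,0,0,0,0,0,0],[85,0,0,40,0,0,0],[85,0,0,28,0,0,0],[85,0,0,0,0,0,0],[85,0,0,0,0,0,0]]
  ]
}}

```text
clock: 27.4
eef_pos: [0.5742, 0.0719, 0.1106]
orientation: [3.139, 0.118, 0.002]
wrist_force: [0.2, -1.0, 0.1]
gripper_width: 0.0851
grip_force: 0.0
```

```bash
cat >> h.py <<'E'
def blobs(name="wrist",lo=(5,120,90),hi=(20,255,255),mn=150):
    f=imaging.grab_frame(name); hsv=cv2.cvtColor(f["pixels"],cv2.COLOR_BGR2HSV)
    n,l,st,c=cv2.connectedComponentsWithStats(cv2.inRange(hsv,lo,hi))
    for i in range(1,n):
        if st[i,4]>mn: print(st[i],c[i].round())
    return f
E
python3 - <<'E'
from h import *
go(.574,.0725,.0735,4.4); blobs()
E
```

```text
at [0.5742 0.0719 0.1106] yaw 4.3 tilt 0.09 turn -0.1 shift [-0.2 -0.6 37.1]
[ 217  210  103   80 5122] [271. 249.]
[ 411  211   97   73 3475] [454. 246.]
```

Call:
{"name": "servo_tool", "arguments": {
  "steps": [
    [[85,0,-0.6,20,0,0,0],[85,0,0,12,0,0,0],[85,0,0,5,0,0,0],[85,0,0,0,0,0,0],[50,0,0,0,0,0,0],[50,0,0,0,0,0,0],[50,0,0,0,0,0,0],[50,0,0,0,0,0,0],[50,0,0,0,0,0,0]]
  ]
}}

```text
clock: 28.58
eef_pos: [0.5739, 0.0734, 0.0733]
orientation: [3.139, 0.12, 0.002]
wrist_force: [0.4, 0.8, 4.8]
gripper_width: 0.059
grip_force: 32.6
```

Call:
{"name": "servo_tool", "arguments": {
  "steps": [
    [[50,0,0,-4,0,0,0],[50,0,0,-5,0,0,0],[50,-1.5,0,-7,0,0,0],[50,-1.5,0,-7,0,0,0],[50,0,0,-25,0,0,0],[50,0,0,-40,0,0,0],[50,0,0,-10,0,0,-0.5],[50,-8.9,46.5,0,0,0,0],[50,-8.9,46.5,0,0,0,0],[50,-8.9,46.5,0,0,0,0],[50,-8.9,46.5,0,0,0,0],[50,-8.9,46.5,0,0,0,0],[50,-8.9,46.5,0,0,0,0],[50,0,0,0,0,0,0],[50,0,0,0,0,0,0],[50,0,0,30,0,0,0],[50,0,0,30,0,0,0],[50,0,0,20,0,0,0],[50,0,0,5,0,0,0],[50,0,0,0,0,0,0]]
  ]
}}

```text
clock: 31.08
eef_pos: [0.5413, -0.2092, 0.086]
orientation: [3.138, 0.135, 0.001]
wrist_force: [-0.2, 0.7, 0.2]
gripper_width: 0.0597
grip_force: 33.0
```

```bash
python3 - <<'E'
from h import *
slot(0,.052,.0728)
E
```

```text
at [ 0.5413 -0.2092  0.086 ] yaw 4.9 tilt 0.03 turn 0.0 shift [ 0.3  0.  13.2]
```

Call:
{"name": "servo_tool", "arguments": {
  "steps": [
    [[50,0,0,7,0,0,0],[50,0,0,4,0,0,0],[50,0,0,1.5,0,0,0],[50,0,0,1,0,0,0],[50,0,0,0,0,0,0],[50,0,0,0,0,0,0],[62,0,0,0,0,0,0],[66,0,0,0,0,0,0],[74,0,0,0,0,0,0],[74,0,0,0,0,0,0],[74,0,0,-10,0,0,0],[74,0,0,-30,0,0,0],[80,0,0,-50,0,0,0],[80,0,0,-15,0,0,0],[80,0,0,0,0,0,0]]
  ]
}}

```text
clock: 32.95
eef_pos: [0.5415, -0.2097, 0.1785]
orientation: [3.137, 0.134, 0.004]
wrist_force: [0.2, 0.0, -0.3]
gripper_width: 0.0801
grip_force: 0.0
```

```bash
python3 - <<'E'
from h import *
go(.582,-.0367,.0735,4.4); blobs()
E
```

```text
at [ 0.5415 -0.2097  0.1785] yaw 4.9 tilt 0.16 turn 0.5 shift [  53.6 -169.4  105. ]
[  62  108   46   72 1367] [ 78. 148.]
[ 34 113  31  57 857] [ 48. 141.]
[ 237  141   25   44 1032] [249. 162.]
[283 140  25  23 571] [295. 151.]
[ 372  143   32   43 1223] [388. 164.]
[418 144  26  43 807] [432. 166.]
[283 165  25  21 493] [295. 175.]
[  0 169  24  14 163] [  9. 176.]
[239 193  24  43 951] [250. 214.]
[ 283  193   24   44 1023] [295. 214.]
```

Call:
{"name": "servo_tool", "arguments": {
  "steps": [
    [[85,0,0,0,0,0,0.5],[85,13.4,-42.3,0,0,0,0],[85,13.4,-42.3,0,0,0,0],[85,13.4,-42.3,0,0,0,0],[85,13.4,-42.3,0,0,0,0],[85,0,0,0,0,0,0],[85,0,0,40,0,0,0],[85,0,0,28,0,0,0],[85,0,0,0,0,0,0],[85,0,0,20,0,0,0],[85,0,0,12,0,0,0],[85,0,0,4,0,0,0],[85,0,0,0,0,0,0],[50,0,0,0,0,0,0],[50,0,0,0,0,0,0],[50,0,0,0,0,0,0],[50,0,0,0,0,0,0],[50,0,0,0,0,0,0]]
  ]
}}

```text
clock: 35.25
eef_pos: [0.5819, -0.0367, 0.0739]
orientation: [3.139, 0.12, 0.002]
wrist_force: [-0.7, 0.7, 5.9]
gripper_width: 0.059
grip_force: 32.4
```

Call:
{"name": "servo_tool", "arguments": {
  "steps": [
    [[50,0,0,-4,0,0,0],[50,0,0,-5,0,0,0],[50,-1.5,0,-7,0,0,0],[50,-1.5,0,-7,0,0,0],[50,0,0,-25,0,0,0],[50,0,0,-40,0,0,0],[50,0,0,-10,0,0,-0.5],[50,-8.7,45.4,0,0,0,0],[50,-8.7,45.4,0,0,0,0],[50,-8.7,45.4,0,0,0,0],[50,-8.7,45.4,0,0,0,0],[50,-8.7,45.4,0,0,0,0],[50,-8.7,45.4,0,0,0,0],[50,0,0,0,0,0,0],[50,0,0,0,0,0,0],[50,0,0,30,0,0,0],[50,0,0,30,0,0,0],[50,0,0,20,0,0,0],[50,0,0,5,0,0,0],[50,0,0,0,0,0,0]]
  ]
}}

```text
clock: 37.75
eef_pos: [0.55, -0.3125, 0.0865]
orientation: [3.138, 0.135, 0.001]
wrist_force: [0.4, -0.1, -0.6]
gripper_width: 0.0595
grip_force: 32.9
```

```bash
python3 - <<'E'
from h import *
slot(0,-.052,.073)
E
```

```text
at [ 0.55   -0.3125  0.0865] yaw 4.9 tilt 0.03 turn 0.0 shift [ 0.4  0.3 13.5]
```

Call:
{"name": "servo_tool", "arguments": {
  "steps": [
    [[50,0,0,7,0,0,0],[50,0,0,4,0,0,0],[50,0,0,1.5,0,0,0],[50,0,0,1,0,0,0],[50,0,0,0,0,0,0],[50,0,0,0,0,0,0],[62,0,0,0,0,0,0],[66,0,0,0,0,0,0],[74,0,0,0,0,0,0],[74,0,0,0,0,0,0],[74,0,0,-10,0,0,0],[74,0,0,-30,0,0,0],[80,0,0,-50,0,0,0],[80,0,0,-15,0,0,0],[80,0,0,0,0,0,0]]
  ]
}}

```text
clock: 39.62
eef_pos: [0.5502, -0.3131, 0.1792]
orientation: [3.137, 0.134, 0.004]
wrist_force: [-0.1, -0.1, -1.3]
gripper_width: 0.0803
grip_force: 0.0
```

```bash
python3 - <<'E'
from h import *
go(.574,.0728,.0735,4.4); blobs(); print("top"); f=blobs("top",(165,50,100),(179,200,255)); np.savez("t.npz",**f)
E
```

```text
at [ 0.5502 -0.3131  0.1792] yaw 4.9 tilt 0.18 turn 0.5 shift [  53.3 -383.   105.7]
[  0 141  29  43 293] [  8. 171.]
[ 238  140   25   45 1021] [250. 162.]
[283 140  26  24 578] [296. 151.]
[142 143  26  43 880] [153. 164.]
[106 146  27  41 782] [117. 166.]
[283 165  26  20 482] [296. 175.]
[239 193  24  42 933] [250. 214.]
[ 283  193   24   43 1006] [294. 214.]
[112 194  27  40 733] [123. 213.]
[147 194  25  41 834] [158. 214.]
top
[140 281  18  23 396] [148. 292.]
```

```bash
python3 - <<'E'
from h import *
f=dict(np.load("t.npz")); P=pts(f); hsv=cv2.cvtColor(f["pixels"],cv2.COLOR_BGR2HSV)
m=(cv2.inRange(hsv,(165,50,80),(179,220,255))>0)&(P[...,2]>.045)&(P[...,1]>.15); q=P[m]; print(q.mean(0).round(3),cv2.minAreaRect((q[:,:2]*1000).astype(np.float32)))
E
```

```text
[0.349 0.307 0.052] ((349.10992431640625, 307.1424865722656), (60.34992980957031, 42.75189208984375), 0.7489490509033203)
```

Call:
{"name": "servo_tool", "arguments": {
  "steps": [
    [[85,0,0,0,0,0,0.5],[85,6.7,-47.9,0,0,0,0],[85,6.7,-47.9,0,0,0,0],[85,6.7,-47.9,0,0,0,0],[85,6.7,-47.9,0,0,0,0],[85,6.7,-47.9,0,0,0,0],[85,6.7,-47.9,0,0,0,0],[85,6.6,-47.9,0,0,0,0],[85,6.6,-47.9,0,0,0,0],[85,0,0,0,0,0,0],[85,0,0,0,0,0,0],[85,0,0,40,0,0,0],[85,0,0,28,0,0,0],[85,0,0,0,0,0,0],[85,0,0,0,0,0,0]]
  ]
}}

```text
clock: 41.6
eef_pos: [0.5744, 0.0727, 0.1107]
orientation: [3.139, 0.118, 0.002]
wrist_force: [0.4, -1.2, -0.0]
gripper_width: 0.0851
grip_force: 0.0
```

```bash
python3 - <<'E'
from h import *
go(.574,.0728,.0735,4.4); blobs()
E
```

```text
at [0.5744 0.0727 0.1107] yaw 4.3 tilt 0.09 turn -0.1 shift [-0.4 -0.2 37.2]
[ 413  221   82   64 2781] [452. 253.]
[ 222  222   95   69 4101] [270. 257.]
```

The carton was nudged to about 25 mm from mat centre, still flat and well inside the limits. I carry on with the last left vial.

Call:
{"name": "servo_tool", "arguments": {
  "steps": [
    [[85,0,0,20,0,0,0],[85,0,0,12,0,0,0],[85,0,0,5,0,0,0],[85,0,0,0,0,0,0],[50,0,0,0,0,0,0],[50,0,0,0,0,0,0],[50,0,0,0,0,0,0],[50,0,0,0,0,0,0],[50,0,0,0,0,0,0]]
  ]
}}

```text
clock: 42.78
eef_pos: [0.5741, 0.0735, 0.0732]
orientation: [3.139, 0.12, 0.002]
wrist_force: [-0.9, -1.2, 5.1]
gripper_width: 0.0592
grip_force: 32.5
```

Call:
{"name": "servo_tool", "arguments": {
  "steps": [
    [[50,0,0,-4,0,0,0],[50,0,0,-5,0,0,0],[50,-1.5,0,-7,0,0,0],[50,-1.5,0,-7,0,0,0],[50,0,0,-25,0,0,0],[50,0,0,-40,0,0,0],[50,0,0,-10,0,0,-0.5],[50,-15.6,46.5,0,0,0,0],[50,-15.6,46.5,0,0,0,0],[50,-15.6,46.5,0,0,0,0],[50,-15.6,46.5,0,0,0,0],[50,-15.6,46.5,0,0,0,0],[50,-15.6,46.5,0,0,0,0],[50,0,0,0,0,0,0],[50,0,0,0,0,0,0],[50,0,0,30,0,0,0],[50,0,0,30,0,0,0],[50,0,0,20,0,0,0],[50,0,0,5,0,0,0],[50,0,0,0,0,0,0]]
  ]
}}

```text
clock: 45.28
eef_pos: [0.5014, -0.2119, 0.0857]
orientation: [-3.139, -0.136, 0.0]
wrist_force: [-0.2, 0.0, -0.8]
gripper_width: 0.0592
grip_force: 32.9
```

```bash
python3 - <<'E'
from h import *
slot(-.04,.052,.0723)
E
```

```text
at [ 0.5014 -0.2119  0.0857] yaw 5.0 tilt 0.01 turn 0.1 shift [ 0.3  0.7 13.4]
```

Call:
{"name": "servo_tool", "arguments": {
  "steps": [
    [[50,0,0,7,0,0,0],[50,0,0,4,0,0,0],[50,0,0,1.5,0,0,0],[50,0,0,0.8,0,0,0],[50,0,0,0,0,0,0],[50,0,0,0,0,0,0],[62,0,0,0,0,0,0],[66,0,0,0,0,0,0],[74,0,0,0,0,0,0],[74,0,0,0,0,0,0],[74,0,0,-10,0,0,0],[74,0,0,-30,0,0,0],[80,0,0,-50,0,0,0],[80,0,0,-15,0,0,0],[80,0,0,0,0,0,0]]
  ]
}}

```text
clock: 47.15
eef_pos: [0.5016, -0.213, 0.1786]
orientation: [3.137, 0.134, 0.003]
wrist_force: [-0.2, 0.5, -0.5]
gripper_width: 0.0801
grip_force: 0.0
```

```bash
python3 - <<'E'
from h import *
go(.582,-.0367,.0735,4.4); blobs()
E
```

```text
at [ 0.5016 -0.213   0.1786] yaw 4.9 tilt 0.16 turn 0.5 shift [  93.6 -169.7  105.1]
[  58   81   49   53 1079] [ 78. 111.]
[ 283   85   26   46 1139] [296. 108.]
[ 37  86  26  39 565] [ 47. 106.]
[ 236   86   26   45 1067] [248. 108.]
[ 375   90   32   44 1275] [390. 112.]
[421  93  27  44 837] [436. 115.]
[  0 129  21  13 172] [  8. 134.]
[ 237  140   26   45 1026] [249. 162.]
[283 140  26  25 599] [295. 151.]
[ 372  142   32   44 1236] [387. 164.]
[417 144  27  43 817] [432. 166.]
[283 166  26  20 480] [295. 175.]
[239 192  24  44 967] [250. 214.]
[283 193  24  25 582] [295. 205.]
[283 220  24  17 403] [294. 228.]
```

Five are placed in the grid. Now the last one in the right lane.

Call:
{"name": "servo_tool", "arguments": {
  "steps": [
    [[85,0,0,0,0,0,0.5],[85,23.4,-42.4,0,0,0,0],[85,23.4,-42.4,0,0,0,0],[85,23.4,-42.4,0,0,0,0],[85,23.4,-42.4,0,0,0,0],[85,0,0,0,0,0,0],[85,0,0,40,0,0,0],[85,0,0,28,0,0,0],[85,0,0,0,0,0,0],[85,0,0,20,0,0,0],[85,0,0,12,0,0,0],[85,0,0,4,0,0,0],[85,0,0,0,0,0,0],[50,0,0,0,0,0,0],[50,0,0,0,0,0,0],[50,0,0,0,0,0,0],[50,0,0,0,0,0,0],[50,0,0,0,0,0,0]]
  ]
}}

```text
clock: 49.45
eef_pos: [0.5821, -0.0365, 0.0741]
orientation: [3.139, 0.12, 0.002]
wrist_force: [-0.3, 0.8, 5.4]
gripper_width: 0.0593
grip_force: 32.5
```

Call:
{"name": "servo_tool", "arguments": {
  "steps": [
    [[50,0,0,-4,0,0,0],[50,0,0,-5,0,0,0],[50,-1.5,0,-7,0,0,0],[50,-1.5,0,-7,0,0,0],[50,0,0,-25,0,0,0],[50,0,0,-40,0,0,0],[50,0,0,-10,0,0,-0.5],[50,-15.4,45.5,0,0,0,0],[50,-15.4,45.5,0,0,0,0],[50,-15.4,45.5,0,0,0,0],[50,-15.4,45.5,0,0,0,0],[50,-15.4,45.5,0,0,0,0],[50,-15.4,45.5,0,0,0,0],[50,0,0,0,0,0,0],[50,0,0,0,0,0,0],[50,0,0,30,0,0,0],[50,0,0,30,0,0,0],[50,0,0,20,0,0,0],[50,0,0,5,0,0,0],[50,0,0,0,0,0,0]]
  ]
}}

```text
clock: 51.95
eef_pos: [0.51, -0.3164, 0.0867]
orientation: [3.138, 0.135, 0.001]
wrist_force: [-0.8, 0.2, -0.2]
gripper_width: 0.0591
grip_force: 32.9
```

```bash
python3 - <<'E'
from h import *
slot(-.04,-.052,.0732)
E
```

```text
at [ 0.51   -0.3164  0.0867] yaw 4.9 tilt 0.03 turn 0.0 shift [ 0.6 -0.1 13.5]
```

Call:
{"name": "servo_tool", "arguments": {
  "steps": [
    [[50,0.5,0,7,0,0,0],[50,0,0,4,0,0,0],[50,0,0,1.5,0,0,0],[50,0,0,1,0,0,0],[50,0,0,0,0,0,0],[50,0,0,0,0,0,0],[62,0,0,0,0,0,0],[66,0,0,0,0,0,0],[74,0,0,0,0,0,0],[74,0,0,0,0,0,0],[74,0,0,-10,0,0,0],[74,0,0,-30,0,0,0],[80,0,0,-50,0,0,0],[60,0,0,-15,0,0,0],[0,0,0,0,0,0,0],[0,0,0,0,0,0,0],[0,0,0,0,0,0,0],[0,0,0,0,0,0,0]]
  ]
}}

```text
clock: 54.2
eef_pos: [0.5097, -0.3161, 0.1765]
orientation: [-3.137, -0.134, 0.002]
wrist_force: [0.3, -0.5, 0.4]
gripper_width: -0.0
grip_force: 0.0
```

```bash
python3 - <<'E'
from h import *
go(.432,-.2115,.11,4.9)
f=imaging.grab_frame("wrist"); cv2.imwrite("pics/w10.png",f["pixels"])
E
```

```text
at [ 0.5097 -0.3161  0.1765] yaw 4.9 tilt 0.12 turn -0.0 shift [ -68.4 -110.8   66.5]
```

View pics/w10.png

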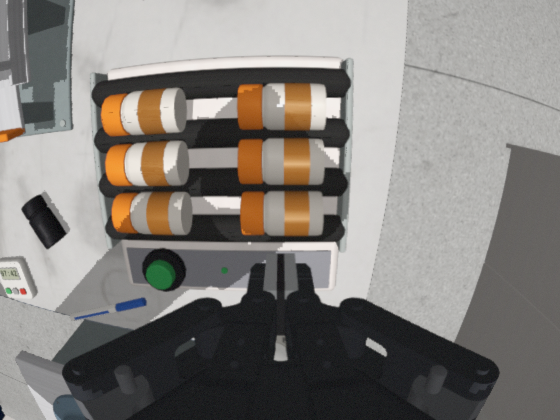

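All six vials are in the three grooves, rows at about 110, 162 and 213. The green button is at (160,270). I move above it.

Call:
{"name": "servo_tool", "arguments": {
  "steps": [
    [[0,-22.8,-37,0,0,0,0],[0,-22.8,-37,0,0,0,0],[0,-22.8,-37,0,0,0,0],[0,0,0,0,0,0,0],[0,0,0,40,0,0,0],[0,0,0,35,0,0,0],[0,0,0,15,0,0,0],[0,0,0,0,0,0,0],[0,0,0,0,0,0,0]]
  ]
}}

```text
clock: 55.38
eef_pos: [0.4336, -0.2126, 0.0892]
orientation: [3.137, 0.134, 0.003]
wrist_force: [-0.9, 1.1, 0.4]
gripper_width: -0.0001
grip_force: 0.0
```

Call:
{"name": "servo_tool", "arguments": {
  "steps": [
    [[0,0,0,7,0,0,0],[0,0,0,5,0,0,0],[0,0,0,4,0,0,0],[0,0,0,2,0,0,0],[0,0,0,0,0,0,0]]
  ]
}}

```text
clock: 56.0
eef_pos: [0.4324, -0.2116, 0.0696]
orientation: [-3.138, -0.134, 0.0]
wrist_force: [0.3, -0.0, -0.7]
gripper_width: 0.0001
grip_force: 0.0
```

Call:
{"name": "servo_tool", "arguments": {
  "steps": [
    [[0,0,0,2,0,0,0],[0,0,0,2,0,0,0],[0,0,0,1,0,0,0],[0,0,0,0,0,0,0]]
  ]
}}

```text
clock: 56.5
eef_pos: [0.4327, -0.2119, 0.065]
orientation: [3.138, 0.134, 0.001]
wrist_force: [-0.4, 0.5, 2.9]
gripper_width: -0.0001
grip_force: 1.5
```

Call:
{"name": "servo_tool", "arguments": {
  "steps": [
    [[0,0,0,1.5,0,0,0],[0,0,0,1.5,0,0,0],[0,0,0,0,0,0,0],[0,0,0,0,0,0,0]]
  ]
}}

```text
clock: 57.0
eef_pos: [0.4327, -0.2119, 0.062]
orientation: [3.138, 0.134, 0.001]
wrist_force: [-0.4, 0.6, 4.2]
gripper_width: -0.0
grip_force: 2.5
```

Call:
{"name": "servo_tool", "arguments": {
  "steps": [
    [[0,0,0,1.5,0,0,0],[0,0,0,1.5,0,0,0],[0,0,0,0,0,0,0],[0,0,0,0,0,0,0]]
  ]
}}

```text
clock: 57.5
eef_pos: [0.4329, -0.2121, 0.0616]
orientation: [-3.138, -0.135, 0.002]
wrist_force: [-10.3, 6.5, 27.7]
gripper_width: 0.0001
grip_force: 13.8
```

The button bottomed out at 28 N. I release it and check everything before handing in.

Call:
{"name": "servo_tool", "arguments": {
  "steps": [
    [[0,0,0,-5,0,0,0],[0,0,0,-20,0,0,0],[0,0,0,-50,0,0,0],[0,-20,0,-50,0,0,0],[0,-30,0,-30,0,0,0],[0,0,0,0,0,0,0],[0,0,0,0,0,0,0],[0,0,0,0,0,0,0],[0,0,0,0,0,0,0]]
  ]
}}

```text
clock: 58.62
eef_pos: [0.3826, -0.2155, 0.2125]
orientation: [-3.137, -0.135, 0.003]
wrist_force: [0.9, -0.5, -1.2]
gripper_width: 0.0001
grip_force: 0.0
```

```bash
python3 - <<'E'
from h import *
f=imaging.grab_frame("top"); P=pts(f); cv2.imwrite("pics/end.png",f["pixels"]); hsv=cv2.cvtColor(f["pixels"],cv2.COLOR_BGR2HSV)
m=(cv2.inRange(hsv,(165,50,80),(179,220,255))>0)&(P[...,2]>.045)&(P[...,1]>.15); q=P[m]; print("pink - mat",(q.mean(0)-[.374,.293,0]).round(3))
m=(cv2.inRange(hsv,(45,100,60),(80,255,255))>0)&(P[...,0]<.5); print("button",P[m].mean(0).round(3))
E
```

```text
pink - mat [-0.025  0.014  0.052]
button [ 0.423 -0.182  0.063]
```

View pics/end.png

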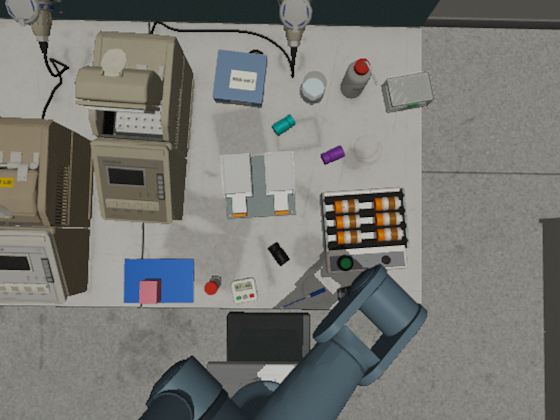

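The final top view shows six vials in the grooves around (368,220), an empty feeder, the carton on the mat at (149,291) and the red-capped tube standing at (211,289). The arm is clear of everything, so I hand the job in.

```bash
python3 -c "
from workcell import workorder
print(workorder.finish_job())"
```

```text
the job is handed in; nothing more can be done
None
```

I handed the job in at about 59 s: pink carton flat on the mat (the film box was absent), all six vials lying in the roller grooves, start button pressed to its stop and released; the hand-in returned no verdict, and the arm hid the orange-capped bottle in the last picture, though nothing suggested it was touched.

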